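# Pump up the bench leak tester

## Task

Get the bench leak tester under pressure for the next endoscope: push its vent lever all the way across to shut, then pump the black palm plunger with full strokes until the steel indicator pin stands fully out and stays out. Nothing here is to be picked up: the tester stays where it stands, the fingers stay off the pin, the things beside the tester are left alone, and the hand comes away when the job is done.

Things in the scene. Friction and masses are not known exactly. Their poses are not given: they have to be found in the camera images.
- leak_tester: Bench leak tester, loose on rubber feet, 3 kg, white housing 150 (x) x 250 (y) mm, deck 60 mm high. Origin under its middle at worktop height; -x its front, +y its left. In this frame (mm): palm plunger x -20, y -78; indicator pin x -22, y -8, in a brass bushing 73 high; vent pivot x 0, y 60; steel air receiver along y from -100 to 100, x 23 to 67, top 111 high.
- plunger (a joint): Travel of the palm plunger in m: 0 = up (at rest), 0.022 = fully down. It springs back up by itself. It takes about 5 N to start and about 13 N at the bottom.
- plunger_top (a point): Centre of the flat top of the plunger's black round palm head (50 mm wide, flat over the middle 40 mm, 20 mm thick). 142 mm above the worktop at rest, 120 mm when fully down. It moves straight down along the tester's z.
- indicator_pin (a joint): How far the pin is out, m: 0 = no pressure, 0.036 = fully out. With the vent shut each full plunger stroke raises it by 6 mm (some 3 mm more while the plunger is down) and it stays up; a stroke of less than about 18 of the 22 mm gains nothing. Let the plunger come fully up between strokes. With the vent open it sinks back to 0 after each stroke. Extra strokes do no harm: a raised pin only bobs.
- pin_top (a point): Top of the steel indicator pin, 10 mm thick: 76 mm above the worktop at no pressure, 112 mm when fully out, so always lower than the pressed plunger's top.
- vent_lever (a joint): Angle of the vent lever in rad: 0 = open, the lever points to the tester's front (-x) in line with its brass valve; 1.571 = shut, at its stop, the lever points to the tester's left (+y). It turns clockwise seen from above and stays where it is left; about 1 N at the tab moves it.
- vent_pivot (a point): Point on the vent lever's upright pivot axis, at the height of the lever's arm, 84 mm above the worktop.
- vent_tab (a point): Centre of the top of the upright black finger tab at the free end of the vent lever: a round post 13 mm thick, its top 112 mm and its foot 80 mm above the worktop, 55 mm from the pivot axis. To shut, push it to the tester's left and then back along its arc.
- saline_bottle: Small saline bottle with blue cap, 34 mm wide, 79 mm tall, standing to the left of the tester; origin under its foot. Leave alone.
- sample_pot: White capped sample pot, 43 mm wide, 84 mm tall, standing to the right of the tester; origin under its foot. Leave alone.
- pill_jar: Small white screw jar, 34 mm wide, 46 mm tall, standing to the right of the tester; origin under its foot. Leave alone.
- forceps: Steel forceps, 137 mm long, 11 mm high, lying in front of the tester; origin under the middle. Leave alone.
- syringe: Small syringe, 100 mm long, 12 mm high, lying to the left of the tester; origin under the middle. Leave alone.

How it is judged:
On the way, in this order (a step that is already met when the one before it is completed fails the run):
1. the vent lever is pushed across to shut while the pin is still in (value of joint vent_lever above 1.4 rad and value of joint indicator_pin below 0.002 m), for 0.2 s.
2. the pump has raised the pin about half way (value of joint indicator_pin above 0.017 m), for 0.2 s.
3. the pin is fully out (value of joint indicator_pin above 0.034 m), for 0.2 s.
At the end, for the whole second after the job is handed in: The indicator pin stands at least 34 mm out, the vent lever is shut (past 1.4 rad), the plunger is back up (within 2 mm), the tester stands level within 20 mm of where it was, and the things beside it are upright and within 20 mm of where they were (value of joint indicator_pin above 0.034 m and value of joint vent_lever above 1.4 rad and value of joint plunger below 0.002 m and distance of each of leak_tester, saline_bottle, sample_pot, pill_jar, forceps, syringe from where it was at the start of the episode below 0.02 m and angle between leak_tester's own z axis and vertical below 0.03 rad and angle between each of saline_bottle, sample_pot, pill_jar's own z axis and vertical below 0.2 rad); the robot touches nothing.
It fails at once if the tester is lifted, tipped or shoved more than 20 mm (distance of leak_tester from where it was at the start of the episode above 0.02 m or angle between leak_tester's own z axis and vertical above 0.12 rad).
It fails at once if the fingers touch the indicator pin (contact force between the fingers and indicator_pin above 0.5 N).
It fails at once if a thing beside the tester is moved or lifted more than 20 mm (distance of any of saline_bottle, sample_pot, pill_jar, forceps, syringe from where it was at the start of the episode above 0.02 m).
It also fails if it takes over 51 s, if anything falls off the work surface, if the arm or the gripper's body presses on something with over 40 N, if the wrist force passes 120 N, or if a joint passes its speed limit or range.

## Robot

A 6-joint arm with a two-finger parallel gripper is mounted at the origin on a cart in front of the work surface, level with it; the furniture and walls round the work are solid. World frame = base frame: x ahead of the robot, y to its left, z up, the work surface at z = 0. Lengths are in m, angles in rad, forces in N, time in s.
With the tool pointing down it reaches from about 0.35 to 0.975 m from the base axis. Payload 4.9 kg.
Tool frame: the origin (TCP) lies at the very end of the fingers, on their centre line; the grasp point (between the pads) lies manip.grip_point_offset behind it (manip.grip_point_offset is the distance from the TCP to the grasp point, in m); z points along the fingers, y is the line along which they close (so a half turn about z gives the same grasp; the last joint's range is limited). The gripper opens to 85 mm and grips with 20 to 120 N. Pads are 22 mm wide; open, the fingers measure 114 mm over their backs; the gripper's body (76 mm by 85 mm) begins 54 mm behind the grasp point. The pads swing forward as they close: fully open they stand 13 mm farther back than shut.
Start: joints at [1.158, 0.053, 1.613, -0, 1.476, -0.119], TCP at [0.181, 0.598, 0.195] pointing down, gripper open.
Joint ranges: [-3.01, 3.01], [-1.01, 2.22], [0.06, 2.58], [-1.02, 4.17], [0.09, 2.62], [-3.14, 3.14]. Speed limits (rad/s): [2.57, 2.57, 3.14, 3.14, 3.14, 3.14].

## Interface

Orientations are given as a unit quaternion [w, x, y, z].
In Python, from plant import manip gives the robot as it stands.
- The arm moves only by the shell command python3 -m crank 'ROWS' [OPENING]. ROWS is JSON, a list of rows, each an object of numbers: "x", "y", "z": the shift along the tool's x, y, z in cm; "turn": the turn about the tool's z in rad. In form: [{"x": .., "y": .., "z": .., "turn": ..}, ...]. A call has 1 to 5 rows; each row shifts and turns the commanded pose from where the row before left it, along the tool's axes as they then stand; what a row does not reach is not made up. A row lasts 1/10 s, in which the tool goes at most 50 mm and 8.59 degrees, less where a joint would pass 70% of its speed; a pose out of reach is approached as far as the arm can. A call with a gripper value outside its range is refused whole. OPENING is the opening in per cent of the stroke, from 0 (shut) to 100 (fully open), set as the call begins (- or left out, the last holds). The fingers move at their own pace and stop on an object; the grip force is fixed at half the most. Time passes only in rows, so rows that do not move let the fingers close. It gives the time, the measured TCP pose, the force, the opening and the grip force at its end, in the units of the state.
- manip.state(): the state, without advancing time (a new reading comes with each control period).
- manip.grab_frame(name): name is "scene" or "side" or "wrist"; returns (picture, depth): 400x640x3 uint8, red, green, blue; 400x640 float32, m along the optical axis (not along the pixel's ray), 0 where there is no reading.
- manip.camera_model(name): a dict with "mtx" (3x3 intrinsics, pixels), "world_to_cam" (4x4, takes a point from world to camera coordinates). Camera axes: x right, y down, z forward; pixel columns grow to the right and rows downward; lengths in m; the calibration is good to about 2 mm. The wrist camera is an equidistant fisheye: a pixel r from the principal point sees the ray r / f radians off the axis. A picture is of the moment at which its call begins: read the wrist's pose just before it. camera_model takes no time and is no camera call; for the wrist camera it gives the pose at the moment of the call.
- manip.job_done(): hands the job in; it is judged then, once.
The state is a dict: "time": time; "joint_pos": joint angles; "joint_vel": joint speeds; "joint_efforts": joint torques, N m; "tool_pos": TCP position; "tool_rot": TCP orientation; "contact_force": force on the tool from outside, world axes, zero at the start; "ft_torque": the same for the moment, N m; "gripper_width": opening from 0.0 (shut) to 1.0 (fully open); "grasp_force": force on a finger pad.
Only numpy, scipy, OpenCV 4.12 (cv2) and the standard library are available. Lean on these libraries where they do the work, as an engineer would, in place of code of your own. Each camera call takes 0.05 s, during which the arm holds its last target. There are 200 camera calls.

## Working session

There is one attempt and no reset: what is moved stays moved. The work goes in short steps, Python scripts to look and compute and a shell command to move; the robot and the scene stay as the last step left them, time stands still between calls to the robot, and variables do not carry over. Pictures are saved under pics/ and viewed, at most 12 in all, crops included, and the job is handed in when it is done.

```bash
mkdir -p pics
python3 - <<'E'
from plant import manip
import cv2,numpy as np
s=manip.state();print(s)
print(manip.grip_point_offset)
for n in("scene","side"):
    p,d=manip.grab_frame(n);cv2.imwrite(f"pics/{n}0.png",p[:,:,::-1]);np.savez(f"pics/{n}0.npz",p=p,d=d,**manip.camera_model(n))
    print(manip.camera_model(n))
E
```

```text
{'time': 0.0, 'joint_pos': array([ 1.15796116e+00,  5.33634127e-02,  1.61430610e+00,  2.74199166e-05,
        1.47599537e+00, -1.18992808e-01]), 'joint_vel': array([ 1.87456408e-03, -8.69383449e-04, -2.04734709e-05, -2.45649414e-03,
        1.81323917e-03,  1.74618197e-04]), 'joint_efforts': array([-2.19288131e-04, -3.93687952e+01, -3.70175958e+01, -1.76874814e-04,
        7.07073210e-03, -1.74704394e-05]), 'tool_pos': array([0.18072362, 0.59756827, 0.1934518 ]), 'tool_rot': array([-2.85450059e-04,  1.46394399e-01,  9.89225761e-01, -9.96114709e-04]), 'contact_force': array([-0.05826638,  0.04977552,  0.20763736]), 'ft_torque': array([-0.03393493, -0.06952003, -0.0273301 ]), 'grasp_force': 0.0, 'gripper_width': 1.0024769893382461}
0.0187
{'mtx': array([[484.85265923,   0.        , 321.91265092],
       [  0.        , 484.85265923, 202.01519765],
       [  0.        ,   0.        ,   1.        ]]), 'world_to_cam': array([[ 0.75682367, -0.65334322,  0.01898852, -0.39775669],
       [-0.46516229, -0.55879167, -0.68656821,  0.2841736 ],
       [ 0.45917532,  0.51077833, -0.72681739,  0.83192807],
       [ 0.        ,  0.        ,  0.        ,  1.        ]])}
{'mtx': array([[391.57306579,   0.        , 316.16715311],
       [  0.        , 391.57306579, 202.2219794 ],
       [  0.        ,   0.        ,   1.        ]]), 'world_to_cam': array([[-0.98898575, -0.1470222 , -0.01707806,  0.51270484],
       [-0.06110479,  0.51065807, -0.85760978,  0.15654682],
       [ 0.13480872, -0.8471203 , -0.51401731,  0.95412085],
       [ 0.        ,  0.        ,  0.        ,  1.        ]])}
```

View pics/scene0.png

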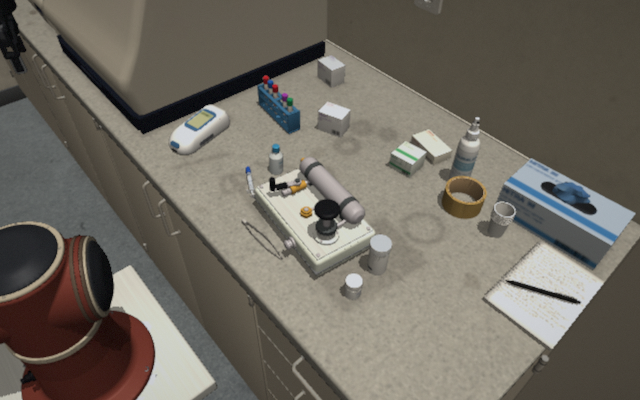

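View pics/side0.png

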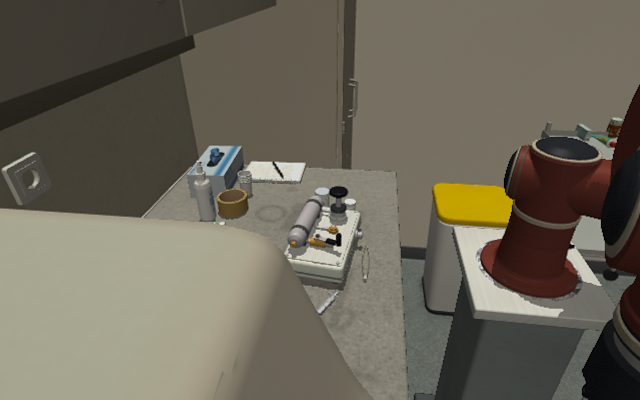

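The scene view shows the tester with its plunger head at about (326,209), the vent tab at about (272,183), the pin bushing at about (307,212) and the receiver running from (308,167) to (352,210). The bottle is at (277,158), the pots at (380,253) and (354,287), the forceps near (263,238) and the syringe near (250,180). In the side view the head is at (339,192) and the tab at (338,240).

```bash
cat > h.py <<'E'
import numpy as np
def load(n): 
    f=np.load(f"pics/{n}.npz"); return f['p'],f['d'],f['mtx'],f['world_to_cam']
def plane(uv,z,K,T):
    R=T[:3,:3];c=-R.T@T[:3,3];r=R.T@np.linalg.inv(K)@[uv[0],uv[1],1];return c+r*(z-c[2])/r[2]
def cloud(d,K,T):
    v,u=np.mgrid[:d.shape[0],:d.shape[1]]
    P=np.stack([(u-K[0,2])/K[0,0]*d,(v-K[1,2])/K[1,1]*d,d],-1)
    return (P-T[:3,3])@T[:3,:3]
def proj(P,K,T):
    q=K@(T[:3,:3]@np.asarray(P)+T[:3,3]);return q[:2]/q[2]
E
python3 - <<'E'
from h import *
import cv2
for n,box in(("scene0",(240,150,400,300)),("side0",(280,170,380,300))):
    p,d,K,T=load(n);W=cloud(d,K,T);u0,v0,u1,v1=box
    B=np.zeros(d.shape,bool);B[v0:v1,u0:u1]=1
    dark=B&(p.max(2)<60)
    k,L,st,ce=cv2.connectedComponentsWithStats(dark.astype('uint8'))
    for i in range(1,k):
        if st[i,4]>15:
            m=L==i;w=W[m];t=w[w[:,2]>np.percentile(w[:,2],90)-.006]
            print(n,st[i],ce[i].round(1),"topz",np.percentile(w[:,2],90).round(4),"mean",t.mean(0).round(4))
    # deck
    m=B&(abs(W[...,2]-.06)<.005)&(p.min(2)>110)
    w=W[m][:,:2];r=cv2.minAreaRect((w*1000).astype('float32'));print("deck",r,len(w),np.median(W[m][:,2]))
    # receiver
    m=B&(W[...,2]>.09)&(W[...,2]<.118)&(p.min(2)>70)
    w=W[m];print("recv",w.mean(0),len(w)); l=cv2.fitLine(w[:,:2].astype('float32'),cv2.DIST_HUBER,0,.01,.01).ravel();print(l)
    hsv=cv2.cvtColor(p,cv2.COLOR_RGB2HSV);m=B&(hsv[...,0]>8)&(hsv[...,0]<28)&(hsv[...,1]>130)&(hsv[...,2]>90)
    k,L,st,ce=cv2.connectedComponentsWithStats(m.astype('uint8'))
    for i in range(1,k):
        if st[i,4]>8: print("brass",st[i],W[L==i].mean(0).round(4),plane(ce[i],.073,K,T).round(4))
    g=cv2.resize(p[v0:v1,u0:u1],None,fx=5 if n[1]=='c' else 4.5,fy=5 if n[1]=='c' else 4.5,interpolation=cv2.INTER_CUBIC)[:600,:800]
    cv2.imwrite(f"pics/{n}c.png",g[:,:,::-1])
E
```

```text
scene0 [304 170   5  10  27] [306.2 173.8] topz 0.1023 mean [0.5306 0.0588 0.1004]
scene0 [270 178  17  13 116] [276.2 184.9] topz 0.1112 mean [0.4518 0.0757 0.1107]
scene0 [315 199  30  37 642] [327.  214.7] topz 0.1428 mean [ 0.4641 -0.0805  0.1463]
scene0 [240 282  11  14  27] [244.5 288.2] topz -0.0179 mean [ 0.3003 -0.0231 -0.0203]
deck ((493.916748046875, 8.29901123046875), (389.5215759277344, 143.93482971191406), 85.42439270019531) 3275 0.059648948454498044
recv [ 0.53113623 -0.01783864  0.10500029] 1409
[ 0.1031258   0.9946683   0.53430766 -0.01005544]
brass [290 180  16  13  92] [0.5034 0.0547 0.0756] [0.505  0.0568 0.073 ]
brass [301 208  11  10  68] [ 0.4722 -0.0089  0.0699] [ 0.4704 -0.0111  0.073 ]
side0 [329 187  19  12 169] [338.1 191.9] topz 0.1433 mean [ 0.4693 -0.0687  0.1415]
side0 [331 204  15   9 106] [337.9 208.4] topz 0.0947 mean [ 0.4688 -0.0662  0.0931]
side0 [303 228   6  11  21] [306.5 232.4] topz 0.1063 mean [0.5331 0.0605 0.1044]
side0 [325 233  16  13 108] [334.7 240.2] topz 0.1115 mean [0.4538 0.0818 0.1108]
deck ((498.1375427246094, 3.4530258178710938), (243.52041625976562, 144.80055236816406), 83.48490905761719) 1562 0.06018132025839314
recv [0.53526304 0.01376171 0.10553221] 769
[0.16820171 0.9857526  0.5400567  0.03473177]
brass [328 226  10   7  40] [0.4756 0.0008 0.0702] [0.4751 0.0049 0.073 ]
brass [310 238  15   9  75] [0.5062 0.0669 0.0756] [0.5067 0.0635 0.073 ]
brass [291 241   6   6  24] [0.5549 0.1011 0.0925] [0.5609 0.0759 0.073 ]
```

View pics/scene0c.png

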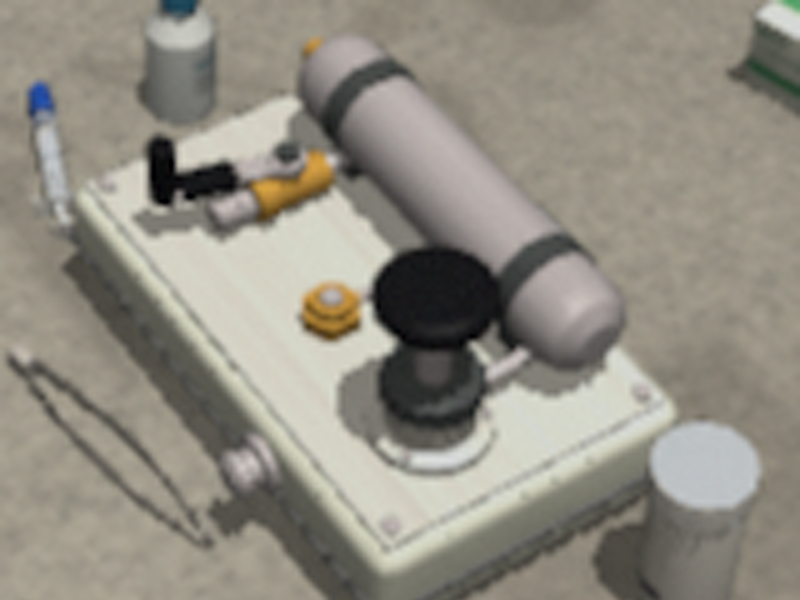

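Run:
```python
from h import *
_,_,Ks,Ts=load("scene0");_,_,Kd,Td=load("side0")
print("head s",plane((327.2,208.4),.142,Ks,Ts)," pin s",plane((306.2,209.2),.076,Ks,Ts),"tab s",plane((272.2,179),.112,Ks,Ts))
print("head d",plane((338.3,190.5),.142,Kd,Td)," tab d",plane((338.2,234.8),.112,Kd,Td))
p,d,K,T=load("scene0");W=cloud(d,K,T);m=np.zeros(d.shape,bool);m[195:225,310:345]=1
m&=(abs(W[...,2]-.142)<.004)&(p.max(2)<70);w=W[m];print("head cloud",(w.min(0)+w.max(0))/2,np.ptp(w,axis=0),len(w))
p,d,K,T=load("side0");W=cloud(d,K,T);m=np.zeros(d.shape,bool);m[180:200,325:352]=1
m&=(abs(W[...,2]-.142)<.004)&(p.max(2)<70);w=W[m];print("head cloud d",(w.min(0)+w.max(0))/2,np.ptp(w,axis=0),len(w))
# receiver top axis, and deck edges in scene
for n in("scene0","side0"):
    p,d,K,T=load(n);W=cloud(d,K,T)
    w=W[(abs(W[...,2]-.06)<.004)&(W[...,0]>.35)&(W[...,0]<.65)&(abs(W[...,1])<.2)]
    print(n,"deck x",np.percentile(w[:,0],[1,99]),"y",np.percentile(w[:,1],[1,99]))
    # front edge: min x by y bin
    ys=np.arange(-.11,.12,.015);e=[w[abs(w[:,1]-y)<.0075][:,0].min() if (abs(w[:,1]-y)<.0075).any() else np.nan for y in ys]
    g=np.isfinite(e);print(np.polyfit(ys[g],np.array(e)[g],1),np.round(e,3))
```

```text
head s [ 0.46841638 -0.07716337  0.142     ]  pin s [ 0.47532611 -0.00680314  0.076     ] tab s [0.45437849 0.07753916 0.112     ]
head d [ 0.46908995 -0.07082812  0.142     ]  tab d [0.45387956 0.08074071 0.112     ]
head cloud [ 0.46858104 -0.07533292  0.14199103] [0.04740624 0.04812777 0.00785508] 373
head cloud d [ 0.46906082 -0.07185309  0.14129012] [0.04535875 0.04418023 0.00614487] 142
scene0 deck x [0.42006221 0.54802252] y [-0.17575684  0.12365633]
[0.1156475  0.42560177] [0.417 0.414 0.416 0.416 0.417 0.422 0.425 0.426 0.427 0.426 0.43  0.432
 0.432 0.436 0.437 0.442]
side0 deck x [0.42273877 0.57168155] y [-0.11866128  0.12367107]
[0.10619455 0.42694651] [0.418 0.414 0.419 0.418 0.424 0.424 0.425 0.425 0.426 0.43  0.433 0.432
 0.436 0.435 0.436 0.441]
```

Run:
```python
from plant import manip
import cv2,numpy as np
p,d=manip.grab_frame("wrist");cv2.imwrite("pics/w0.png",p[:,:,::-1]);print(manip.camera_model("wrist"))
```

```text
{'mtx': array([[309.70691629,   0.        , 318.37350618],
       [  0.        , 309.70691629, 199.79874566],
       [  0.        ,   0.        ,   1.        ]]), 'world_to_cam': array([[ 0.29066091,  0.95682477, -0.00161114, -0.62446663],
       [ 0.90861607, -0.2754877 ,  0.31388433, -0.0401666 ],
       [ 0.29988845, -0.09269781, -0.94945986,  0.37971162],
       [ 0.        ,  0.        ,  0.        ,  1.        ]])}
```

View pics/w0.png

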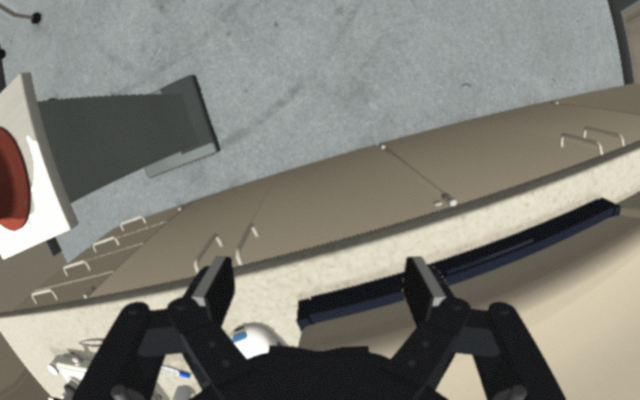

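From the measurements the tester yaw is about -0.11 rad and its origin about (0.497, 0.001). The lever already sits at about 0.25 rad. I'll align with the tester, close the fingers and move above it, to the right of the tab.

```bash
python3 -m crank '[{"turn":-0.09,"z":0},{"turn":-0.09},{"z":0}]' 0
python3 -m crank '[{"x":-2,"y":-3.5},{"x":-2.2,"y":-3.5},{"x":-2.2,"y":-3.5},{"x":-2.2,"y":-3.5},{"x":-2.2,"y":-3.5}]'
python3 -m crank '[{"x":-2.2,"y":-3.5},{"x":-2.2,"y":-3.5},{"x":-2.2,"y":-3.5},{"x":-2.2,"y":-3.5},{"x":-2.2,"y":-3.5}]'
python3 - <<'E'
from h import *
for n in("scene0","side0"):
    p,d,K,T=load(n);W=cloud(d,K,T)
    m=(W[...,2]>.03)&(W[...,2]<.09)&(W[...,0]>.4)&(W[...,0]<.62)&(W[...,1]>.125)&(W[...,1]<.25)
    w=W[m];print(n,len(w),w.min(0),w.max(0)) if m.any() else 0
E
```

```text
scene0 246 [0.4382015  0.12627421 0.03000785] [0.55953963 0.20192491 0.08051502]
side0 266 [0.4371739  0.12504012 0.0300017 ] [0.51817374 0.13333351 0.05820087]schema error: expected keys x, y, z, turn
schema error: expected keys x, y, z, turn
schema error: expected keys x, y, z, turn
```

```bash
python3 -m crank '[{"x":0,"y":0,"z":0,"turn":-0.09},{"x":0,"y":0,"z":0,"turn":-0.09},{"x":0,"y":0,"z":0,"turn":0}]' 0
python3 -m crank '[{"x":-2,"y":-3.5,"z":0,"turn":0},{"x":-2.2,"y":-3.5,"z":0,"turn":0},{"x":-2.2,"y":-3.5,"z":0,"turn":0},{"x":-2.2,"y":-3.5,"z":0,"turn":0},{"x":-2.2,"y":-3.5,"z":0,"turn":0}]'
python3 -m crank '[{"x":-2.2,"y":-3.5,"z":0,"turn":0},{"x":-2.2,"y":-3.5,"z":0,"turn":0},{"x":-2.2,"y":-3.5,"z":0,"turn":0},{"x":-2.2,"y":-3.5,"z":0,"turn":0},{"x":-2.2,"y":-3.5,"z":0,"turn":0}]'
python3 - <<'E'
from h import *
p,d,K,T=load("scene0");W=cloud(d,K,T)
m=(W[...,2]>.065)&(W[...,2]<.09)&(W[...,0]>.4)&(W[...,0]<.62)&(W[...,1]>.125)&(W[...,1]<.25)
w=W[m];print(len(w),w.min(0),w.max(0))
E
```

```text
time: 0.45
tool_pos: [0.1809, 0.598, 0.1942]
tool_rot: [-0.0, 0.057, 0.998, -0.0]
contact_force: [-0.5, 0.2, -0.5]
gripper_width: 0.516
grasp_force: 0.0
time: 0.95
tool_pos: [0.2687, 0.4105, 0.1945]
tool_rot: [0.0, 0.058, 0.998, -0.0]
contact_force: [1.0, 0.2, 0.2]
gripper_width: -0.001
grasp_force: 0.0
time: 1.45
tool_pos: [0.3581, 0.2242, 0.1947]
tool_rot: [0.0, 0.058, 0.998, 0.0]
contact_force: [0.5, 0.1, -0.1]
gripper_width: -0.002
grasp_force: 0.0
58 [0.5344866  0.17880603 0.06588853] [0.55451228 0.2009075  0.08051502]
```

```bash
python3 -m crank '[{"x":-2.2,"y":-3.5,"z":0,"turn":0},{"x":-2.2,"y":-3.5,"z":0,"turn":0},{"x":-2.2,"y":-3.5,"z":0,"turn":0},{"x":-2.2,"y":-3.4,"z":0,"turn":0},{"x":-2.2,"y":-3.4,"z":0,"turn":0}]'
python3 -m crank '[{"x":0,"y":0,"z":0,"turn":0}]'
python3 - <<'E'
from plant import manip
import cv2,numpy as np
p,d=manip.grab_frame("wrist");cv2.imwrite("pics/w1.png",p[:,:,::-1])
E
```

```text
time: 1.95
tool_pos: [0.4479, 0.0396, 0.1948]
tool_rot: [0.0, 0.058, 0.998, 0.0]
contact_force: [1.2, -0.1, -0.5]
gripper_width: -0.002
grasp_force: 0.0
time: 2.05
tool_pos: [0.4486, 0.0378, 0.1946]
tool_rot: [0.0, 0.061, 0.998, -0.001]
contact_force: [-0.3, 1.2, 0.3]
gripper_width: -0.004
grasp_force: 0.0
```

View pics/w1.png

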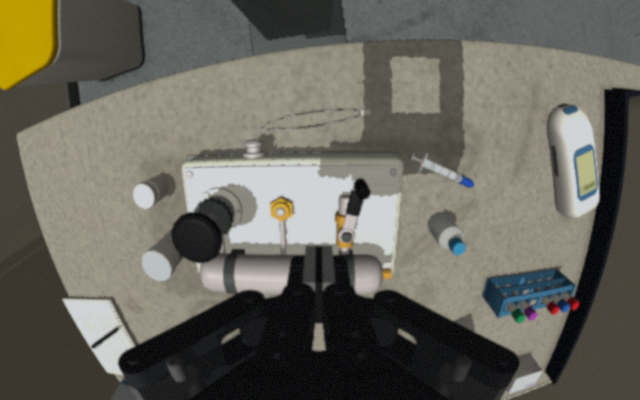

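The wrist view agrees with the estimates: tab at (362,188), plunger head at (197,238), closed fingertips at about (318,255), and open space right of the tab. I'll descend and start the push.

```bash
python3 -m crank '[{"x":0,"y":0,"z":3.5,"turn":0},{"x":0,"y":0,"z":3.5,"turn":0},{"x":0,"y":0,"z":2,"turn":0},{"x":0,"y":0,"z":0.9,"turn":0},{"x":0,"y":0,"z":0,"turn":0}]'
python3 -m crank '[{"x":0,"y":0.8,"z":0,"turn":0},{"x":0,"y":0.8,"z":0,"turn":0},{"x":0,"y":0.8,"z":0,"turn":0},{"x":0,"y":0.8,"z":0,"turn":0},{"x":0,"y":0,"z":0,"turn":0}]'
python3 - <<'E'
from plant import manip
import cv2,numpy as np
p,d=manip.grab_frame("wrist");cv2.imwrite("pics/w2.png",p[100:300,200:480,::-1])
E
```

```text
time: 2.6
tool_pos: [0.4462, 0.0423, 0.0945]
tool_rot: [-0.001, 0.057, 0.998, 0.0]
contact_force: [0.1, 0.4, 0.5]
gripper_width: -0.0
grasp_force: 0.0
time: 3.1
tool_pos: [0.4515, 0.0742, 0.0962]
tool_rot: [0.0, 0.056, 0.998, 0.0]
contact_force: [0.3, -0.1, -0.5]
gripper_width: -0.003
grasp_force: 0.0
```

View pics/w2.png

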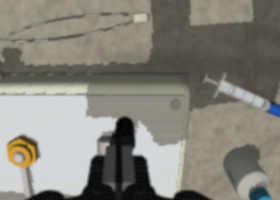

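The crop shows a dark post just ahead of the fingertips at about (124,125), but I can't tell whether it is in contact. I'll check from the side and scene cameras.

Run:
```python
from plant import manip
import cv2,numpy as np
o=[]
for n,(u,v) in(("scene",(225,130)),("side",(285,190))):
    p,d=manip.grab_frame(n);o.append(cv2.resize(p[v:v+100,u:u+(100 if n=="scene" else 100)],(400,400),interpolation=cv2.INTER_CUBIC))
p,d=manip.grab_frame("wrist")
cv2.imwrite("pics/c3.png",np.hstack(o)[:,:,::-1])
```

```text
(no output)
```

View pics/c3.png

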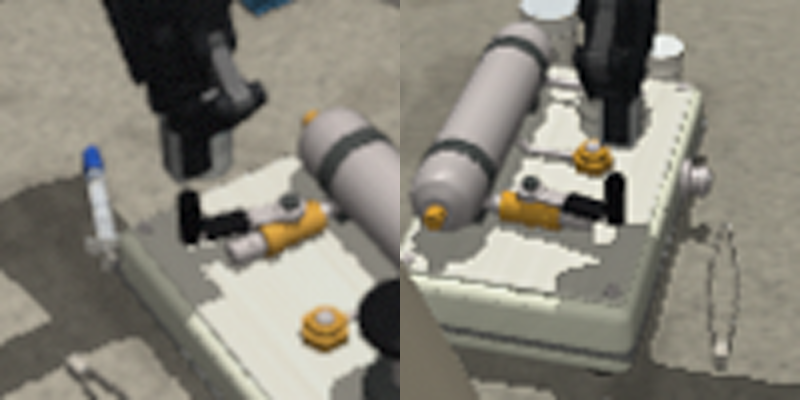

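The lever hasn't moved, and the fingertip images don't fit the reported TCP. I'll triangulate the tip.

Run:
```python
from h import *
from plant import manip
import cv2
s=manip.state();print(s['tool_pos'],s['joint_pos'],s['tool_rot'])
P={}
for n in("scene","side"):
    p,d=manip.grab_frame(n);c=manip.camera_model(n);K,T=c['mtx'],c['world_to_cam']
    old=np.load(f"pics/{n}0.npz");P[n]=K@T[:3]
    print(n,"cam moved",abs(T-old['world_to_cam']).max(),"proj tcp",proj(s['tool_pos'],K,T),"proj tab",proj([.454,.079,.112],K,T))
    W=cloud(d,K,T);m=(abs(W[...,0]-.46)<.08)&(abs(W[...,1]-.06)<.08)&(W[...,2]>.085)&(W[...,2]<.3)&(p.max(2)<140)
    for z in(.1,.11,.12,.13,.14,.15,.17):
        w=W[m&(abs(W[...,2]-z)<.005)]
        if len(w):print(z,len(w),w.min(0)[:2].round(3),w.max(0)[:2].round(3))
X=cv2.triangulatePoints(P["scene"],P["side"],np.array([[274.],[173.5]]),np.array([[338.7],[225.]])).ravel();print(X[:3]/X[3])
```

```text
[0.45106331 0.0730541  0.09567355] [-2.43593560e-03 -2.84713405e-01  2.09117544e+00 -1.54056167e-04
  1.33527148e+00 -1.45934885e+00] [-6.62449803e-05  5.68929890e-02  9.98380277e-01 -7.86259371e-05]
scene cam moved 0.0 proj tcp [272.65121504 186.53161612] proj tab [271.62643367 178.70255098]
0.1 163 [ 0.446 -0.02 ] [0.539 0.09 ]
0.11 49 [0.445 0.05 ] [0.54  0.087]
0.13 5 [0.441 0.066] [0.454 0.07 ]
0.14 31 [0.439 0.06 ] [0.457 0.081]
0.15 45 [0.439 0.06 ] [0.461 0.081]
0.17 16 [0.438 0.062] [0.46  0.083]
side cam moved 0.0 proj tcp [339.6629566  238.71641702] proj tab [338.22326262 234.35151879]
0.1 113 [ 0.449 -0.02 ] [0.539 0.091]
0.11 41 [0.447 0.049] [0.54  0.085]
0.13 3 [0.453 0.077] [0.459 0.079]
0.14 26 [0.44  0.069] [0.462 0.087]
0.15 41 [0.44  0.069] [0.462 0.089]
0.17 12 [0.439 0.067] [0.459 0.087]
[0.4545736  0.07043765 0.13223156]
```

The x,y of the tip match, but the fingers really end at about z = 0.131, some 35 mm above the reported TCP, so they passed over the tab. I'll back off, go lower and re-measure.

```bash
python3 -m crank '[{"x":0,"y":-2,"z":0,"turn":0},{"x":0,"y":-2,"z":0,"turn":0},{"x":0,"y":0,"z":1.2,"turn":0},{"x":0,"y":0,"z":1.2,"turn":0},{"x":0,"y":0,"z":0,"turn":0}]'
cat > tip.py <<'E'
from h import *
from plant import manip
import cv2
s=manip.state();t=s['tool_pos'];print(t,s['contact_force'].round(1));o=[]
for n,(u,v) in(("scene",(225,130)),("side",(285,170))):
    p,d=manip.grab_frame(n);c=manip.camera_model(n);W=cloud(d,c['mtx'],c['world_to_cam'])
    m=(abs(W[...,0]-t[0])<.02)&(abs(W[...,1]-t[1])<.022)&(W[...,2]>.067)&(W[...,2]<.17)
    print(n,[(z,int((m&(abs(W[...,2]-z/1000)<.0025)).sum())) for z in range(70,165,5)])
    o.append(cv2.resize(p[v:v+100,u:u+100],(400,400),interpolation=cv2.INTER_CUBIC))
cv2.imwrite("pics/tip.png",np.hstack(o)[:,:,::-1])
E
python3 tip.py
```

```text
time: 3.9
tool_pos: [0.4444, 0.0339, 0.0688]
tool_rot: [-0.003, 0.057, 0.998, 0.0]
contact_force: [-0.5, -0.0, -0.1]
gripper_width: -0.003
grasp_force: 0.0
[0.44443375 0.03394417 0.06878381] [-0.5 -0.  -0.1]
scene [(70, 0), (75, 0), (80, 0), (85, 0), (90, 0), (95, 0), (100, 0), (105, 1), (110, 9), (115, 23), (120, 17), (125, 26), (130, 21), (135, 15), (140, 13), (145, 6), (150, 16), (155, 27), (160, 30)]
side [(70, 0), (75, 0), (80, 0), (85, 0), (90, 0), (95, 0), (100, 0), (105, 2), (110, 10), (115, 13), (120, 18), (125, 16), (130, 16), (135, 22), (140, 13), (145, 2), (150, 6), (155, 7), (160, 2)]
```

View pics/tip.png

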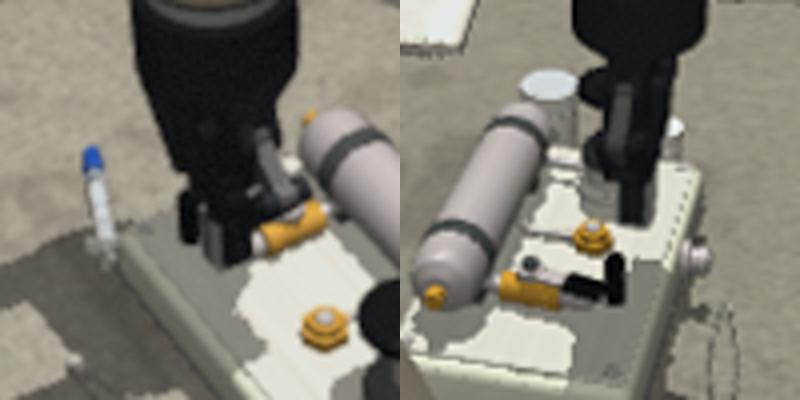

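The closed tip is now at about z = 0.107, right of the tab with a clear gap. It goes down another 1.4 cm, then pushes along the arc.

```bash
python3 -m crank '[{"x":0,"y":0,"z":0.9,"turn":0},{"x":0,"y":0,"z":0.6,"turn":0},{"x":0,"y":1,"z":0,"turn":0},{"x":-0.1,"y":1,"z":0,"turn":0},{"x":-0.1,"y":0.7,"z":0,"turn":0}]'
python3 -m crank '[{"x":-0.1,"y":0.8,"z":0,"turn":0},{"x":-0.1,"y":0.8,"z":0,"turn":0},{"x":-0.2,"y":0.7,"z":0,"turn":0},{"x":-0.3,"y":0.7,"z":0,"turn":0},{"x":0,"y":0,"z":0,"turn":0}]'
python3 tip.py
```

```text
time: 4.5
tool_pos: [0.4519, 0.061, 0.0569]
tool_rot: [0.0, 0.056, 0.998, -0.0]
contact_force: [-0.6, -0.6, -1.1]
gripper_width: -0.004
grasp_force: 0.7
time: 5.0
tool_pos: [0.4621, 0.0901, 0.0567]
tool_rot: [-0.0, 0.056, 0.998, 0.001]
contact_force: [0.2, 1.2, -0.4]
gripper_width: -0.001
grasp_force: 0.0
[0.46213731 0.09011988 0.05674515] [ 0.2  1.2 -0.4]
scene [(70, 1), (75, 2), (80, 3), (85, 6), (90, 3), (95, 7), (100, 12), (105, 23), (110, 19), (115, 19), (120, 25), (125, 11), (130, 7), (135, 8), (140, 22), (145, 25), (150, 15), (155, 12), (160, 26)]
side [(70, 5), (75, 4), (80, 2), (85, 5), (90, 7), (95, 12), (100, 19), (105, 26), (110, 31), (115, 22), (120, 21), (125, 17), (130, 3), (135, 4), (140, 8), (145, 7), (150, 3), (155, 6), (160, 11)]
```

View pics/tip.png

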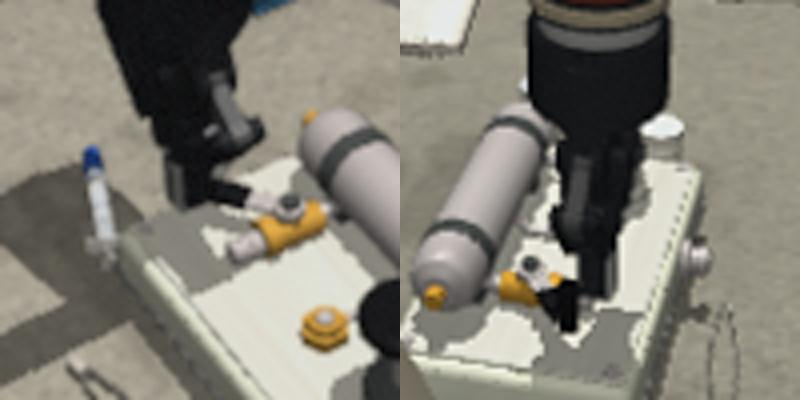

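The tab has swung with the finger to about half way. I'll carry on along the arc.

```bash
python3 -m crank '[{"x":-0.4,"y":0.8,"z":0,"turn":0},{"x":-0.5,"y":0.7,"z":0,"turn":0},{"x":-0.6,"y":0.6,"z":0,"turn":0},{"x":-0.6,"y":0.4,"z":0,"turn":0},{"x":-0.5,"y":0.2,"z":0,"turn":0}]'
python3 -m crank '[{"x":-0.3,"y":0,"z":0,"turn":0},{"x":0,"y":0,"z":0,"turn":0}]'
python3 tip.py
```

```text
time: 5.6
tool_pos: [0.4914, 0.1135, 0.0566]
tool_rot: [-0.0, 0.057, 0.998, 0.0]
contact_force: [-1.4, -0.5, -0.4]
gripper_width: -0.006
grasp_force: 0.6
time: 5.8
tool_pos: [0.4936, 0.1132, 0.0566]
tool_rot: [-0.001, 0.057, 0.998, 0.001]
contact_force: [-2.5, 2.6, 0.7]
gripper_width: 0.002
grasp_force: 1.7
[0.49359327 0.11321751 0.05660713] [-2.5  2.6  0.7]
scene [(70, 0), (75, 0), (80, 1), (85, 22), (90, 25), (95, 10), (100, 16), (105, 28), (110, 26), (115, 23), (120, 19), (125, 12), (130, 8), (135, 8), (140, 21), (145, 27), (150, 13), (155, 10), (160, 33)]
side [(70, 0), (75, 0), (80, 2), (85, 9), (90, 8), (95, 16), (100, 20), (105, 24), (110, 38), (115, 17), (120, 17), (125, 22), (130, 5), (135, 3), (140, 10), (145, 12), (150, 4), (155, 9), (160, 12)]
```

View pics/tip.png

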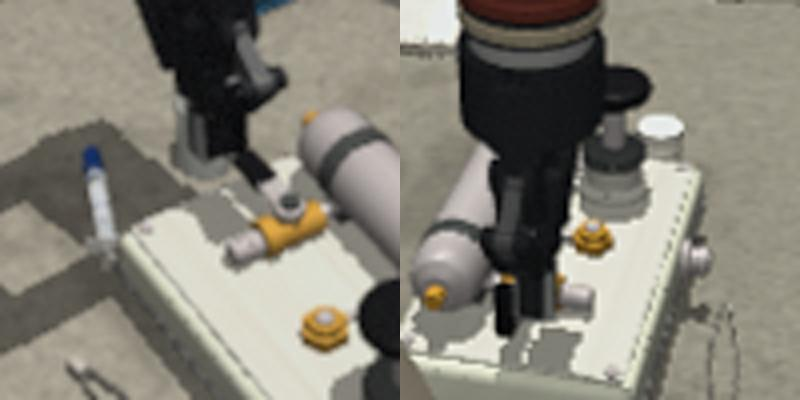

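The lever now looks nearly straight out to the left. I'll nudge it to confirm the stop by force.

```bash
python3 -m crank '[{"x":-0.3,"y":0,"z":0,"turn":0},{"x":0,"y":0,"z":0,"turn":0},{"x":0,"y":0,"z":0,"turn":0}]'
```

```text
time: 6.2
tool_pos: [0.4938, 0.113, 0.0564]
tool_rot: [-0.004, 0.057, 0.998, 0.001]
contact_force: [-11.4, 4.6, 7.2]
gripper_width: 0.0
grasp_force: 6.3
```

At the stop: 11 N and no further motion. I'll back away, rise and move over the plunger.

```bash
python3 -m crank '[{"x":1,"y":0,"z":0,"turn":0},{"x":2.3,"y":0,"z":0,"turn":0},{"x":0,"y":0,"z":-3,"turn":0},{"x":0,"y":0,"z":-3,"turn":0},{"x":0,"y":0,"z":-2.5,"turn":0}]'
python3 -m crank '[{"x":-0.6,"y":-3.8,"z":0,"turn":0},{"x":-0.6,"y":-3.8,"z":0,"turn":0},{"x":-0.5,"y":-3.8,"z":0,"turn":0},{"x":-0.5,"y":-3.8,"z":0,"turn":0},{"x":-0.5,"y":-3.6,"z":0,"turn":0}]'
python3 -m crank '[{"x":0,"y":0,"z":0,"turn":0},{"x":0,"y":0,"z":0,"turn":0}]'
python3 tip.py
```

```text
time: 6.7
tool_pos: [0.4648, 0.1155, 0.1436]
tool_rot: [0.002, 0.057, 0.998, -0.0]
contact_force: [0.0, 0.6, -0.5]
gripper_width: -0.001
grasp_force: 0.0
time: 7.2
tool_pos: [0.4698, -0.0762, 0.1423]
tool_rot: [0.001, 0.057, 0.998, -0.001]
contact_force: [0.3, 0.6, 0.9]
gripper_width: 0.002
grasp_force: 0.0
time: 7.4
tool_pos: [0.4697, -0.0747, 0.1419]
tool_rot: [0.001, 0.058, 0.998, -0.0]
contact_force: [-0.1, -0.3, -0.1]
gripper_width: 0.002
grasp_force: 0.0
[ 0.46967805 -0.07471743  0.14193619] [-0.1 -0.3 -0.1]
scene [(70, 29), (75, 31), (80, 11), (85, 28), (90, 100), (95, 120), (100, 13), (105, 14), (110, 11), (115, 1), (120, 0), (125, 0), (130, 5), (135, 10), (140, 252), (145, 88), (150, 0), (155, 0), (160, 0)]
side [(70, 25), (75, 24), (80, 15), (85, 25), (90, 38), (95, 62), (100, 8), (105, 9), (110, 9), (115, 12), (120, 4), (125, 4), (130, 4), (135, 13), (140, 84), (145, 43), (150, 0), (155, 0), (160, 0)]
```

View pics/tip.png

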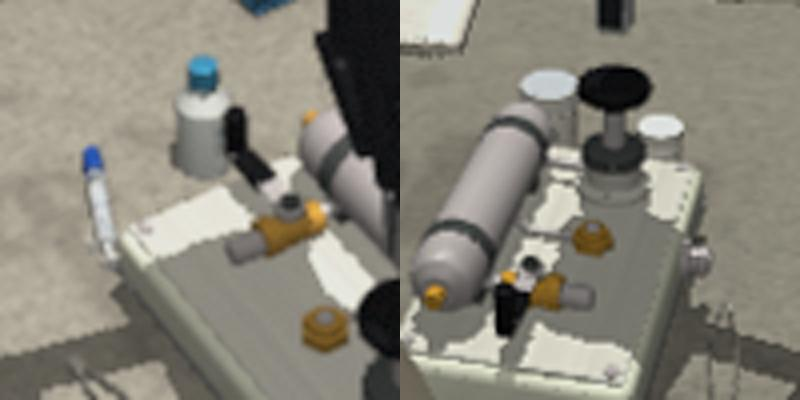

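The lever is shut and the finger is above the head, roughly centred in the side view. I'll lower it to find contact.

```bash
python3 -m crank '[{"x":0,"y":0,"z":2,"turn":0},{"x":0,"y":0,"z":1,"turn":0},{"x":0,"y":0,"z":0.4,"turn":0},{"x":0,"y":0,"z":0,"turn":0}]'
python3 -m crank '[{"x":0,"y":0,"z":0.4,"turn":0},{"x":0,"y":0,"z":0.2,"turn":0},{"x":0,"y":0,"z":0,"turn":0}]'
python3 -m crank '[{"x":0,"y":0,"z":0.4,"turn":0},{"x":0,"y":0,"z":0.2,"turn":0},{"x":0,"y":0,"z":0,"turn":0}]'
```

```text
time: 7.9
tool_pos: [0.469, -0.0731, 0.1069]
tool_rot: [-0.001, 0.056, 0.998, 0.0]
contact_force: [-0.4, -0.3, 0.3]
gripper_width: -0.002
grasp_force: 0.0
time: 8.2
tool_pos: [0.4703, -0.0738, 0.1027]
tool_rot: [0.001, 0.057, 0.998, 0.0]
contact_force: [-1.1, 2.9, 4.0]
gripper_width: 0.003
grasp_force: 2.1
time: 8.5
tool_pos: [0.4705, -0.0739, 0.0971]
tool_rot: [0.001, 0.057, 0.998, 0.0]
contact_force: [-0.9, 1.6, 6.2]
gripper_width: -0.0
grasp_force: 3.5
```

Contact is at TCP z of about 0.104, matching the 38 mm offset. I'll press to the bottom.

```bash
python3 -m crank '[{"x":0,"y":0,"z":0.5,"turn":0},{"x":0,"y":0,"z":0.5,"turn":0},{"x":0,"y":0,"z":0.5,"turn":0},{"x":0,"y":0,"z":0,"turn":0}]'
python3 -m crank '[{"x":0,"y":0,"z":0.2,"turn":0},{"x":0,"y":0,"z":0,"turn":0}]'
```

```text
time: 8.9
tool_pos: [0.4706, -0.074, 0.0834]
tool_rot: [0.001, 0.057, 0.998, 0.0]
contact_force: [-3.4, 3.2, 12.1]
gripper_width: -0.001
grasp_force: 5.6
time: 9.1
tool_pos: [0.4708, -0.074, 0.0833]
tool_rot: [0.001, 0.057, 0.998, 0.0]
contact_force: [-9.1, 4.3, 21.6]
gripper_width: 0.001
grasp_force: 11.0
```

Bottomed out at 0.083. I'll release and do two full strokes, then look at the pin.

```bash
python3 -m crank '[{"x":0,"y":0,"z":-1.4,"turn":0},{"x":0,"y":0,"z":-1.4,"turn":0},{"x":0,"y":0,"z":0,"turn":0},{"x":0,"y":0,"z":0,"turn":0}]'
python3 -m crank '[{"x":0,"y":0,"z":0.9,"turn":0},{"x":0,"y":0,"z":0.9,"turn":0},{"x":0,"y":0,"z":0.9,"turn":0},{"x":0,"y":0,"z":0,"turn":0},{"x":0,"y":0,"z":0,"turn":0}]'
python3 -m crank '[{"x":0,"y":0,"z":-1.4,"turn":0},{"x":0,"y":0,"z":-1.4,"turn":0},{"x":0,"y":0,"z":0,"turn":0},{"x":0,"y":0,"z":0,"turn":0}]'
cat > pin.py <<'E'
from h import *
from plant import manip
for n in("scene","side"):
    p,d=manip.grab_frame(n);c=manip.camera_model(n);W=cloud(d,c['mtx'],c['world_to_cam'])
    m=(np.hypot(W[...,0]-.4745,W[...,1]+.005)<.012)&(W[...,2]>.066)&(W[...,2]<.125)
    print(n,np.sort(W[m][:,2])[-6:].round(4))
E
python3 pin.py
```

```text
time: 9.5
tool_pos: [0.4693, -0.074, 0.1062]
tool_rot: [-0.0, 0.057, 0.998, -0.0]
contact_force: [0.1, 0.5, -1.0]
gripper_width: 0.0
grasp_force: 0.0
time: 10.0
tool_pos: [0.4699, -0.0742, 0.0832]
tool_rot: [-0.001, 0.057, 0.998, -0.0]
contact_force: [-11.5, 3.5, 25.6]
gripper_width: 0.001
grasp_force: 12.9
time: 10.4
tool_pos: [0.4687, -0.0737, 0.1061]
tool_rot: [-0.001, 0.057, 0.998, 0.0]
contact_force: [0.4, -0.5, -0.3]
gripper_width: 0.001
grasp_force: 0.0
scene [0.0866 0.0867 0.0874 0.088  0.0887 0.089 ]
side [0.0864 0.0878 0.0882 0.0886 0.0891 0.0893]
```

The pin stands at about 88 mm, 12 mm out after two strokes. I'll do five more.

```bash
python3 -m crank '[{"x":0,"y":0,"z":0.9,"turn":0},{"x":0,"y":0,"z":0.9,"turn":0},{"x":0,"y":0,"z":1,"turn":0},{"x":0,"y":0,"z":0,"turn":0},{"x":0,"y":0,"z":0,"turn":0}]'
python3 -m crank '[{"x":0,"y":0,"z":-1.4,"turn":0},{"x":0,"y":0,"z":-1.4,"turn":0},{"x":0,"y":0,"z":0,"turn":0},{"x":0,"y":0,"z":0,"turn":0}]'
python3 -m crank '[{"x":0,"y":0,"z":0.9,"turn":0},{"x":0,"y":0,"z":0.9,"turn":0},{"x":0,"y":0,"z":1,"turn":0},{"x":0,"y":0,"z":0,"turn":0},{"x":0,"y":0,"z":0,"turn":0}]'
python3 -m crank '[{"x":0,"y":0,"z":-1.4,"turn":0},{"x":0,"y":0,"z":-1.4,"turn":0},{"x":0,"y":0,"z":0,"turn":0},{"x":0,"y":0,"z":0,"turn":0}]'
python3 pin.py
```

```text
time: 11.0
tool_pos: [0.4697, -0.074, 0.0832]
tool_rot: [-0.001, 0.057, 0.998, 0.0]
contact_force: [-11.5, 3.7, 25.2]
gripper_width: 0.001
grasp_force: 12.3
time: 11.4
tool_pos: [0.469, -0.0737, 0.1065]
tool_rot: [-0.001, 0.057, 0.998, 0.0]
contact_force: [-0.2, -0.5, -0.3]
gripper_width: -0.003
grasp_force: 0.0
time: 11.9
tool_pos: [0.4699, -0.074, 0.0832]
tool_rot: [-0.001, 0.057, 0.998, 0.0]
contact_force: [-11.3, 3.6, 26.3]
gripper_width: 0.004
grasp_force: 13.4
time: 12.3
tool_pos: [0.4686, -0.0736, 0.106]
tool_rot: [-0.001, 0.057, 0.998, 0.0]
contact_force: [0.4, -0.1, -0.4]
gripper_width: -0.003
grasp_force: 0.0
scene [0.0999 0.1002 0.1007 0.1011 0.1012 0.1021]
side [0.0985 0.0987 0.1001 0.1008 0.1008 0.1012]
```

The pin is now 24 mm out. Three more strokes, then retreat straight up.

```bash
python3 -m crank '[{"x":0,"y":0,"z":0.9,"turn":0},{"x":0,"y":0,"z":0.9,"turn":0},{"x":0,"y":0,"z":1,"turn":0},{"x":0,"y":0,"z":0,"turn":0},{"x":0,"y":0,"z":0,"turn":0}]'
python3 -m crank '[{"x":0,"y":0,"z":-1.4,"turn":0},{"x":0,"y":0,"z":-1.4,"turn":0},{"x":0,"y":0,"z":0,"turn":0},{"x":0,"y":0,"z":0,"turn":0}]'
python3 -m crank '[{"x":0,"y":0,"z":0.9,"turn":0},{"x":0,"y":0,"z":0.9,"turn":0},{"x":0,"y":0,"z":1,"turn":0},{"x":0,"y":0,"z":0,"turn":0},{"x":0,"y":0,"z":0,"turn":0}]'
python3 -m crank '[{"x":0,"y":0,"z":-1.4,"turn":0},{"x":0,"y":0,"z":-1.4,"turn":0},{"x":0,"y":0,"z":0,"turn":0},{"x":0,"y":0,"z":0,"turn":0}]'
python3 -m crank '[{"x":0,"y":0,"z":0.9,"turn":0},{"x":0,"y":0,"z":0.9,"turn":0},{"x":0,"y":0,"z":1,"turn":0},{"x":0,"y":0,"z":0,"turn":0},{"x":0,"y":0,"z":0,"turn":0}]'
python3 -m crank '[{"x":0,"y":0,"z":-1.4,"turn":0},{"x":0,"y":0,"z":-1.4,"turn":0},{"x":0,"y":0,"z":-3,"turn":0},{"x":0,"y":0,"z":-3,"turn":0},{"x":0,"y":0,"z":-2,"turn":0}]'
python3 -m crank '[{"x":0,"y":0,"z":0,"turn":0},{"x":0,"y":0,"z":0,"turn":0},{"x":0,"y":0,"z":0,"turn":0}]'
python3 pin.py; python3 tip.py
```

```text
time: 12.9
tool_pos: [0.4697, -0.074, 0.0832]
tool_rot: [-0.001, 0.057, 0.998, 0.0]
contact_force: [-11.8, 3.3, 24.8]
gripper_width: 0.0
grasp_force: 12.3
time: 13.3
tool_pos: [0.469, -0.0737, 0.1065]
tool_rot: [-0.001, 0.057, 0.998, 0.0]
contact_force: [0.1, -0.3, -0.2]
gripper_width: 0.001
grasp_force: 0.0
time: 13.8
tool_pos: [0.4699, -0.074, 0.0833]
tool_rot: [-0.001, 0.057, 0.998, 0.0]
contact_force: [-12.2, 3.9, 26.7]
gripper_width: -0.0
grasp_force: 13.4
time: 14.2
tool_pos: [0.4686, -0.0736, 0.106]
tool_rot: [-0.001, 0.057, 0.998, 0.0]
contact_force: [-0.1, 0.2, -0.6]
gripper_width: -0.007
grasp_force: 0.0
time: 14.7
tool_pos: [0.4695, -0.0739, 0.0832]
tool_rot: [-0.001, 0.057, 0.998, 0.0]
contact_force: [-12.8, 3.4, 28.9]
gripper_width: 0.002
grasp_force: 14.0
time: 15.2
tool_pos: [0.4694, -0.0739, 0.1877]
tool_rot: [-0.0, 0.057, 0.998, 0.0]
contact_force: [-0.7, -0.4, 0.5]
gripper_width: -0.003
grasp_force: 0.0
time: 15.5
tool_pos: [0.4682, -0.0735, 0.1848]
tool_rot: [-0.002, 0.057, 0.998, 0.001]
contact_force: [0.1, 0.2, -1.1]
gripper_width: 0.001
grasp_force: 0.0
scene [0.1123 0.1124 0.1124 0.1127 0.1131 0.115 ]
side [0.1103 0.111  0.1118 0.1121 0.1123 0.1128]
[ 0.4684173  -0.07354901  0.18532267] [-0.1  0.4 -0.2]
scene [(70, 39), (75, 23), (80, 13), (85, 33), (90, 97), (95, 124), (100, 13), (105, 15), (110, 11), (115, 0), (120, 0), (125, 0), (130, 5), (135, 11), (140, 262), (145, 78), (150, 0), (155, 0), (160, 0)]
side [(70, 16), (75, 17), (80, 15), (85, 22), (90, 34), (95, 68), (100, 11), (105, 9), (110, 10), (115, 12), (120, 4), (125, 3), (130, 2), (135, 24), (140, 81), (145, 47), (150, 0), (155, 0), (160, 0)]
```

View pics/tip.png

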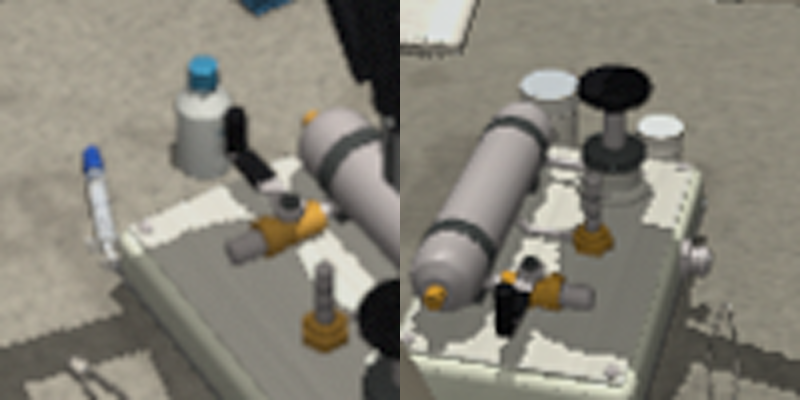

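The pin stands fully out at about 112 mm. The lever is shut, the plunger is back up, the neighbours are in place and the hand is clear.

```bash
python3 -c "
from plant import manip
print(manip.job_done())"
```

```text
the job is handed in; nothing more can be done
None
```

The job is handed in, with no verdict returned: the vent lever is shut against its stop, the pin measures about 36 mm out after seven full strokes and stayed out once the hand left, the plunger is back up, and the hand is clear with nothing visibly disturbed.

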